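Fill a bearing housing: bearing, spacer, bearing

TASK

Fill the green upright bearing housing on the bench: drop one of the two steel bearings flat into its bore, then the brass spacer ring on top of it, then the other bearing, so that all three lie flat in one column, right down on one another, with the spacer in the middle. It does not matter which bearing goes first. Leave the grease pot, oil can, match tin and mallet where they are.

Things in the scene. Friction and masses are not known exactly. Their poses are not given: they have to be found in the camera images.
- housing_mouth (a point): Centre of the mouth of the green cast housing, at the level of its rim, 88 mm above the bench. The housing is fixed, upright (z up): a round barrel, 84 mm outside diameter (90 mm at the rim), on a round flange of 132 mm diameter, 12 mm thick, with four bolt heads. Its round bore has 64 mm diameter and is 76 mm deep; over the top 6 mm the mouth flares out from 64 to 74 mm as a lead-in. The filled column (26 + 20 + 26 mm) ends 4 mm below the rim.
- housing_floor (a point): Centre of the bore's flat floor, 12 mm above the bench, 76 mm under the mouth; z up along the bore.
- bearing_a_center (a point): Centre (half-way up, 13 mm above its lower face) of one steel ball bearing with black seals, lying flat: a ring of 60 mm outside diameter, 30 mm hole, 26 mm high, about 0.3 kg; z is its axis. Both ends are alike. Across the outside it measures 59 to 61 mm.
- bearing_b_center (a point): The same for the other, equal bearing: 60 mm outside diameter, 30 mm hole, 26 mm high.
- bearing_a: The first bearing; origin at the centre of its lower face.
- bearing_b: The second bearing; origin at the centre of its lower face.
- spacer_center (a point): Centre (half-way up, 10 mm above its lower face) of the brass spacer ring, lying flat: 60 mm outside diameter, 44 mm hole, 20 mm high, about 0.2 kg; z is its axis. Both ends are alike. Across the outside it measures 59 to 61 mm.
- spacer: The brass spacer ring; origin at the centre of its lower face.
- grease_pot: Bystander: stoneware pot, 88 mm diameter, 56 mm high; origin under its centre.
- oil_can: Bystander: metal oil can with a thin bent spout, 76 mm diameter, 166 mm high; origin under its centre.
- match_tin: Bystander: flat brass tin, 42 x 64 x 18 mm; origin under its centre.
- mallet: Bystander: wooden mallet lying down, 300 mm long along its y, head 126 mm wide and 63 mm high at +y; origin under the middle of its length.

How it is judged:
By the outcome, as a careful person would: the job done as asked, in the order asked, and still so for the second after the job is handed in, with the robot touching nothing.
It also fails if it takes over 72 s, if anything falls off the work surface, if the arm or the gripper's body presses on something with over 40 N, if the wrist force passes 120 N, or if a joint passes its speed limit or range.

ROBOT

A 6-joint arm with a two-finger parallel gripper is mounted at the origin on a cart in front of the work surface, level with it; the furniture and walls round the work are solid. World frame = base frame: x ahead of the robot, y to its left, z up, the work surface at z = 0. Lengths are in m, angles in rad, forces in N, time in s.
With the tool pointing down it reaches from about 0.425 to 0.95 m from the base axis. Payload 14.7 kg.
Tool frame: the origin (TCP) lies at the very end of the fingers, on their centre line; the grasp point (between the pads) lies 19 mm behind it; z points along the fingers, y is the direction in which the jaws open and shut (so a half turn about z gives the same grasp; the last joint's range is limited). The gripper opens to 85 mm and grips with 20 to 120 N. Pads are 22 mm wide; open, the fingers measure 114 mm over their backs; the gripper's body (76 mm by 85 mm) begins 54 mm behind the grasp point. The pads swing forward as they close: fully open they stand 13 mm farther back than shut.
Start: joints at [1.232, 0.48, 1.596, -0, 1.065, -0.047], TCP at [0.187, 0.623, 0.231] pointing down, gripper open.
Joint ranges: [-2.75, 2.75], [-0.82, 2.05], [0.23, 2.67], [-1.56, 4.7], [0.09, 2.69], [-2.92, 2.92]. Speed limits (rad/s): [1.89, 1.89, 2.39, 3.01, 3.01, 3.01].

INTERFACE

Orientations are given as [roll, pitch, yaw] about the fixed x, y, z axes, in that order (R = Rz(yaw) Ry(pitch) Rx(roll)).
In Python, from workcell import manip, eyes, order, nets gives the robot as it stands. The module is installed in compiled form; this text tells all that it offers.
- The arm moves only by the tool arm_command, never from a script. Its argument "commands" is one flat list of numbers, 7 for each row, row after row: the shift along the world's x, y, z normalised to -1 to 1, where 1 is 100 cm, then the turn, a rotation vector about the world's x, y, z normalised to -1 to 1, where 1 is 180 degrees, then the finger opening in mm, from 0 to 85.4. In form: [x, y, z, ax, ay, az, hand, x, y, z, ax, ay, az, hand, ...]. A call has exactly 5 rows; each row is the pose to reach, as a shift and turn from the pose commanded when the call began, turning the shorter way round; what a row does not reach only later rows make up. A row lasts 1/12 s, in which the tool goes at most 41.7 mm and 7.16 degrees, less where a joint would pass 70% of its speed; a pose out of reach is approached as far as the arm can. A call with a number of a shift or a turn outside -1 to 1 is refused whole. A call with a gripper value outside its range is refused whole. The fingers move at their own pace and stop on an object; the grip force is fixed at half the most. Time passes only in rows, so rows that repeat a pose let the fingers close, or fill a call up. It gives the time, the measured TCP pose, the force and the opening at its end, in the units of the state.
- manip.get_obs(): the state, without advancing time (a new reading comes with each control period).
- eyes.camera(name): name is "scene" or "top" or "wrist"; returns the picture (480x640x3 uint8, blue, green, red); there is no depth.
- eyes.camera_info(name): a dict with "fx", "fy", "cx", "cy" (pixels), "D" ([k1, k2, p1, p2, k3] as OpenCV has them; the pictures are not rectified), "xyz" and "rotation" of the camera in the world. Camera axes: x right, y up, looking along -z (the intrinsics and any distortion apply to the point x, -y, -z); pixel columns grow to the right and rows downward; lengths in m; the calibration is good to about 2 mm. A picture is of the moment at which its call begins: read the wrist's pose just before it. camera_info takes no time and is no camera call; for the wrist camera it gives the pose at the moment of the call.
- order.job_done(): hands the job in, once; it reports no verdict.
Trained networks look in the newest picture that a camera, given by its name, has taken for a name from the list of things; names that differ only in an ending like _2 or _b are one class to them, and where a whole thing is asked for, a point or a joint stands for the part that bears it (a point fixed in the world has none). Each returns a list of dicts, best first, with "p" (0 to 1); they miss things now and then, are a little off and sometimes report something else, mostly with a low value. They report only what shows in the picture. A call takes as long as a camera call.
- nets.find_in(camera, query): "xy" ([column, row] in pixels, amid what is visible of it).
- nets.masks_of(camera, query): "pixels" (480x640 bool, what is visible of it) and "xy" ([column, row] in pixels, amid what is visible of it).
The state is a dict: "time_s": time; "qpos": joint angles; "qvel": joint speeds; "joint_efforts": joint torques, N m; "tool_pos": TCP position; "orientation": TCP orientation; "force": force on the tool from outside, world axes, zero at the start; "moment": the same for the moment, N m; "width": opening from 0.0 (shut) to 1.0 (fully open).
Only numpy, scipy, OpenCV 4.12 (cv2) and the standard library are available. Lean on these libraries where they do the work, as an engineer would, in place of code of your own. Each camera call takes 0.05 s, during which the arm holds its last target.

## Working session

There is one attempt and no reset: what is moved stays moved. The work goes in short steps, Python scripts to look and compute and a tool call to move; the robot and the scene stay as the last step left them, time stands still between calls to the robot, and variables do not carry over. Pictures are saved under pics/ and viewed, and the job is handed in when it is done.

Besides the shell and the picture viewer there is one more tool, called after "Call:" as name(argument=value, ...) on one line, values as JSON. arm_command: Moves the arm, as the interface text tells. Its arguments: {"type":"object","properties":{"commands":{"type":"array"}},"required":["commands"]}

```bash
mkdir -p pics
cat > h.py <<'E'
import numpy as np, cv2
from workcell import manip, eyes, order, nets
def ray(cam,px,info=None):
    i=info or eyes.camera_info(cam)
    K=np.array([[i['fx'],0,i['cx']],[0,i['fy'],i['cy']],[0,0,1]])
    p=cv2.undistortPoints(np.array([[px]],float),K,np.array(i['D'],float))[0,0]
    d=np.array([p[0],-p[1],-1.0])
    R=np.array(i['rotation'],float)
    if R.shape!=(3,3):
        from scipy.spatial.transform import Rotation as Ro
        R=Ro.from_euler('xyz',R).as_matrix() if R.size==3 else Ro.from_quat(R).as_matrix()
    return np.array(i['xyz']),R@d
def at(cam,px,z,info=None):
    o,d=ray(cam,px,info); return o+d*(z-o[2])/d[2]
E
python3 - <<'E'
from h import *
for c in ['scene','top','wrist']:
    im=eyes.camera(c); cv2.imwrite(f'pics/{c}0.png',im)
    i=eyes.camera_info(c); print(c,i)
print(manip.get_obs())
for c in ['top','scene']:
  for q,z in [('housing_mouth',.088),('bearing_a_center',.026),('spacer_center',.02),('grease_pot',.05),('oil_can',.1),('match_tin',.018),('mallet',.06)]:
    for r in nets.find_in(c,q)[:4]:
        print(c,q,round(r['p'],2),np.round(r['xy'],1),np.round(at(c,r['xy'],z),3))
print(manip.get_obs()['time_s'])
E
```

```text
scene {'fx': 524.0444896617038, 'fy': 524.0444896617038, 'cx': 320.31741404432836, 'cy': 238.40024714554758, 'D': array([-0.15294682,  0.        ,  0.        ,  0.        ,  0.        ]), 'xyz': array([-0.13305609, -1.15326733,  0.86380926]), 'rotation': array([ 1.04861944,  0.00431565, -0.52209624])}
top {'fx': 478.4636812638753, 'fy': 478.4636812638753, 'cx': 328.4992203424549, 'cy': 246.014287470035, 'D': array([-0.10312084,  0.        ,  0.        ,  0.        ,  0.        ]), 'xyz': array([0.45303655, 0.03734266, 1.51081848]), 'rotation': array([ 0.06332239,  0.00462299, -1.58304095])}
wrist {'fx': 347.5031342347296, 'fy': 347.5031342347296, 'cx': 325.61813220336813, 'cy': 241.78310717707416, 'D': array([-0.04712035,  0.        ,  0.        ,  0.        ,  0.        ]), 'xyz': array([0.1187395 , 0.64183195, 0.37319922]), 'rotation': array([-2.84869343e-01,  7.78446129e-04,  1.27977032e+00])}
{'time_s': 0.15, 'qpos': array([ 1.23240378e+00,  4.80681966e-01,  1.59672582e+00, -2.45833681e-05,
        1.06511194e+00, -4.66346441e-02]), 'qvel': array([ 7.13169709e-04, -2.86756747e-03
[... 592 characters left out ...]
0.467 -0.294  0.026]
top spacer_center 0.7 [253.9 290.1] [0.413 0.277 0.02 ]
top grease_pot 0.68 [206.5 300. ] [0.385 0.419 0.05 ]
top oil_can 0.8 [502.2 230. ] [ 0.584 -0.479  0.1  ]
top match_tin 0.64 [381.3 194.3] [ 0.709 -0.125  0.018]
top mallet 0.86 [131.9 242.9] [0.562 0.653 0.06 ]
scene housing_mouth 0.64 [331.7 254.9] [ 0.518 -0.08   0.088]
scene bearing_a_center 0.95 [359.7 324.4] [ 0.46  -0.313  0.026]
scene spacer_center 0.71 [248.1 239.4] [0.39  0.232 0.02 ]
scene grease_pot 0.67 [224.3 211.2] [0.377 0.405 0.05 ]
scene oil_can 0.63 [454.3 353.4] [ 0.527 -0.574  0.1  ]
scene match_tin 0.7 [393.3 264.9] [ 0.706 -0.125  0.018]
scene mallet 0.8 [241.4 183.1] [0.512 0.575 0.06 ]
0.85
```

View pics/top0.png

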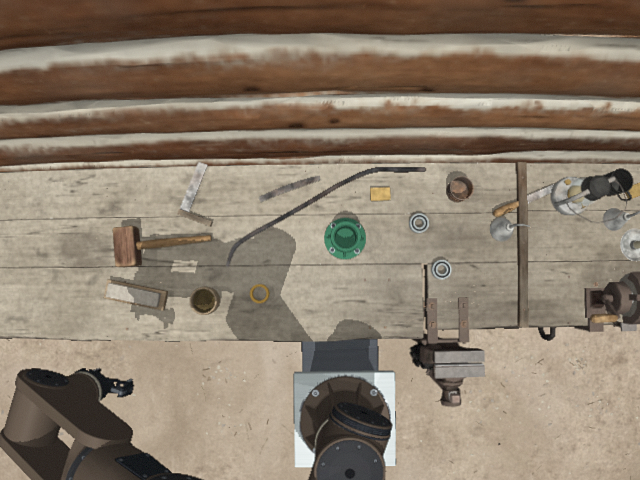

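View pics/scene0.png

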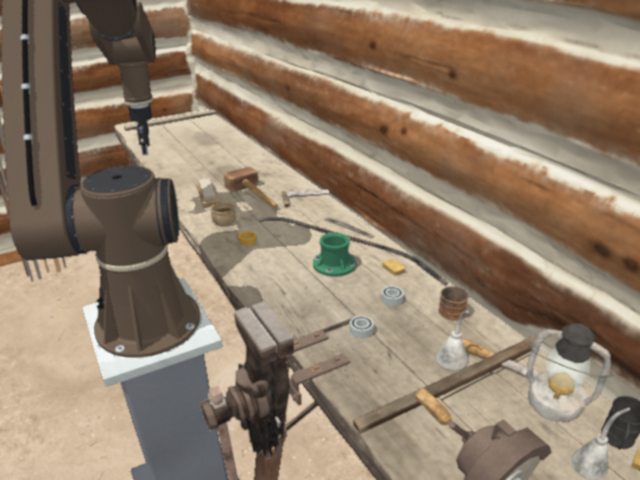

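View pics/wrist0.png

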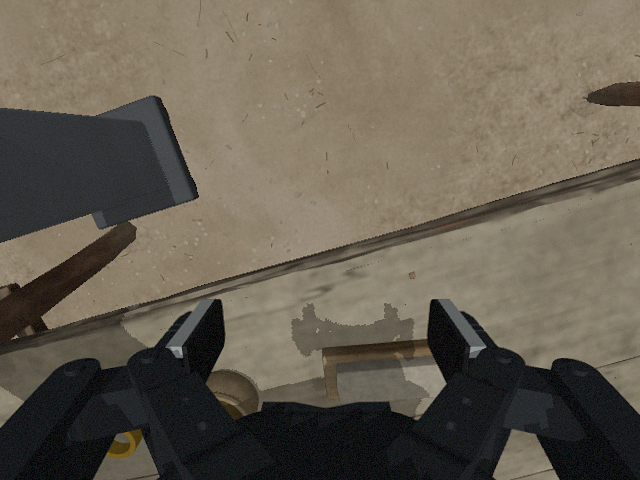

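```bash
cat > fit.py <<'E'
from h import *
from scipy.optimize import minimize
def proj(info,P):
    from scipy.spatial.transform import Rotation as Ro
    R=Ro.from_euler('xyz',info['rotation']).as_matrix()
    c=(np.asarray(P)-info['xyz'])@R; c=c*[1,-1,-1]
    K=np.array([[info['fx'],0,info['cx']],[0,info['fy'],info['cy']],[0,0,1]])
    return cv2.projectPoints(c.reshape(-1,1,3),np.zeros(3),np.zeros(3),K,np.array(info['D'],float))[0].reshape(-1,2)
t=np.linspace(0,2*np.pi,60)
def circ(x,y,z,r): return np.c_[x+r*np.cos(t),y+r*np.sin(t),np.full(60,z)]
def fitring(info,mask,x0,h,ro=.03,ri=None,S=4):
    m=cv2.resize(mask.astype(np.float32),None,fx=S,fy=S)
    def render(p):
        im=np.zeros(m.shape,np.uint8)
        P=proj(info,np.r_[circ(p[0],p[1],0,ro),circ(p[0],p[1],h,ro)])*S+S/2-.5
        cv2.fillConvexPoly(im,cv2.convexHull(P.astype(np.float32)).round().astype(np.int32),1)
        if ri:
            a=np.zeros_like(im);b=np.zeros_like(im)
            for q,z in((a,h),(b,0)):
                Q=proj(info,circ(p[0],p[1],z,ri))*S+S/2-.5
                cv2.fillConvexPoly(q,Q.round().astype(np.int32),1)
            im[(a&b)>0]=0
        return im
    f=lambda p:np.abs(render(p)-m).sum()/S/S
    r=minimize(f,x0,method='Nelder-Mead',options=dict(initial_simplex=[x0,np.add(x0,[.01,0]),np.add(x0,[0,.01])],xatol=1e-4))
    return r.x,r.fun,mask.sum()
E
python3 - <<'E'
from fit import *
im=eyes.camera('top')
c=im[200:350,340:520]; cv2.imwrite('pics/z1.png',cv2.resize(c,None,fx=4,fy=4,interpolation=cv2.INTER_CUBIC))
s=eyes.camera('scene')
c=s[220:370,260:440]; cv2.imwrite('pics/z2.png',cv2.resize(c,None,fx=4,fy=4,interpolation=cv2.INTER_CUBIC))
for cam in ['top','scene']:
  info=eyes.camera_info(cam)
  for q,h,ri in [('bearing_a',.026,None),('spacer',.02,.022)]:
    for r in nets.masks_of(cam,q)[:3]:
        m=r['pixels'].astype(bool); x0=at(cam,r['xy'],h/2)[:2]
        print(cam,q,round(r['p'],2),np.round(r['xy'],1),x0.round(3),fitring(info,m,x0,h,ri=ri),m.sum(), )
  hs=nets.masks_of(cam,'housing_mouth')
  for r in hs[:3]: print(cam,'h',r['p'],r['xy'],r['pixels'].sum(),at(cam,r['xy'],.05))
E
```

```text
top bearing_a 0.75 [417.3 226. ] [ 0.608 -0.238] (array([ 0.614953  , -0.24220483]), np.float64(63.044921875), np.int64(314)) 314
top bearing_a 0.66 [447.2 265.7] [ 0.481 -0.33 ] (array([ 0.47180082, -0.30791821]), np.float64(75.318359375), np.int64(270)) 270
top spacer 0.58 [259.9 285.9] [0.426 0.26 ] (array([0.40363365, 0.26261662]), np.float64(62.9765625), np.int64(111)) 111
top h 0.85 [344.8, 237.2] 1398 [ 0.57216294 -0.00729372  0.05      ]
scene bearing_a 0.75 [394.3 294.4] [ 0.623 -0.241] (array([ 0.61286505, -0.24193614]), np.float64(34.552734375), np.int64(370)) 370
scene bearing_a 0.56 [359.9 325.6] [ 0.467 -0.305] (array([ 0.46865384, -0.30821236]), np.float64(49.2421875), np.int64(436)) 436
scene bearing_a 0.4 [246.7 238.1] [0.394 0.254] (array([0.39686626, 0.25662262]), np.float64(46.60546875), np.int64(220)) 220
scene spacer 0.73 [247.8 235.7] [0.405 0.271] (array([0.39890256, 0.26186429]), np.float64(27.34375), np.int64(227)) 227
scene spacer 0.44 [456.1 352.7] [ 0.611 -0.506] (array([ 0.59188915, -0.51329356]), np.float64(504.111328125), np.int64(943)) 943
scene h 0.61 [333.3, 258.4] 1427 [ 0.54348907 -0.04635977  0.05      ]
scene h 0.28 [245.4, 237.6] 191 [0.3689324  0.19732911 0.05      ]
```

View pics/z1.png

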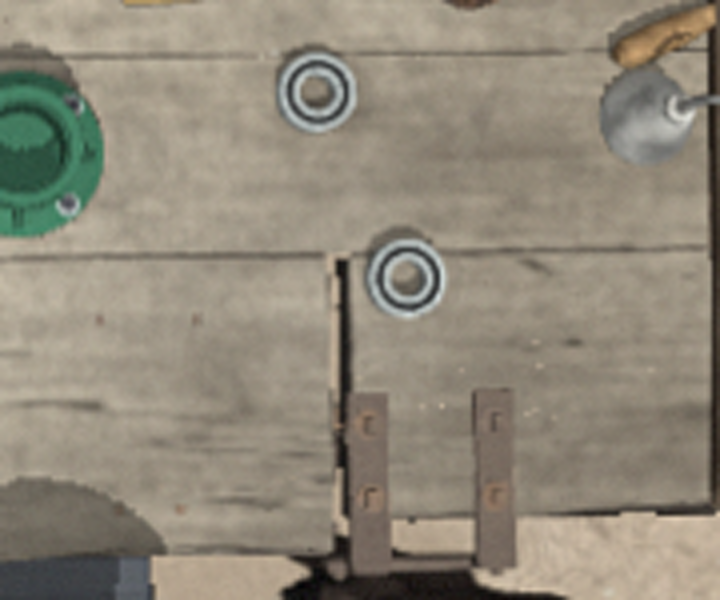

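View pics/z2.png

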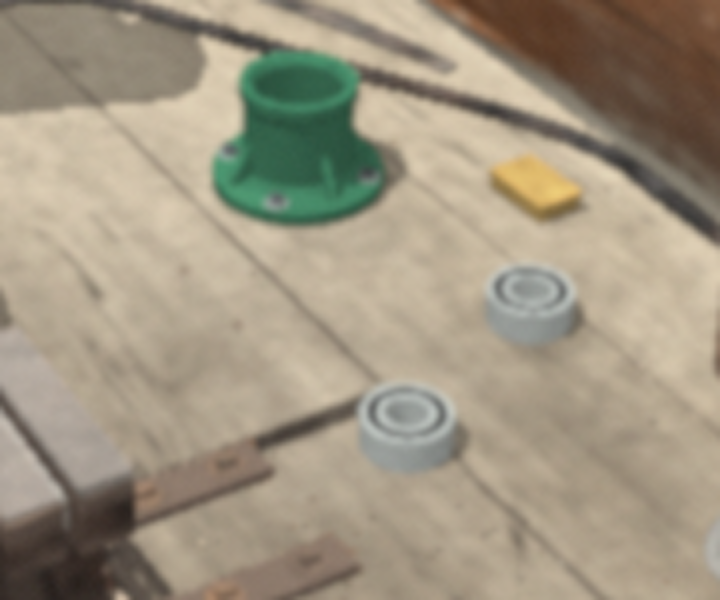

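Call:
arm_command(commands=[0.107,-0.18,0,0,0,0,85,0.107,-0.18,0,0,0,0,85,0.107,-0.18,0,0,0,0,85,0.107,-0.18,0,0,0,0,85,0.107,-0.18,0,0,0,0,85])

```text
time_s: 1.67
tool_pos: [0.2939, 0.4418, 0.2314]
orientation: [3.141, 0.0, 2.85]
force: [1.2, 0.7, 0.6]
width: 0.996
```

Call:
arm_command(commands=[0.107,-0.18,0,0,0,0,85,0.107,-0.18,0,0,0,0,85,0.107,-0.18,0,0,0,0,85,0.107,-0.18,0,0,0,0,85,0.107,-0.18,0,0,0,0,85])

```text
time_s: 2.08
tool_pos: [0.4005, 0.2626, 0.2316]
orientation: [3.141, 0.0, 2.85]
force: [1.6, 0.9, 0.1]
width: 0.996
```

```bash
cat > look.py <<'E'
import sys
from fit import *
def look(q,h,ri,fn):
    info=eyes.camera_info('wrist'); im=eyes.camera('wrist'); cv2.imwrite('pics/'+fn,im)
    o=manip.get_obs(); print('tcp',np.round(o['tool_pos'],4),o['time_s'])
    for r in nets.masks_of('wrist',q)[:3]:
        m=r['pixels'].astype(bool); x0=at('wrist',r['xy'],h/2,info)[:2]
        x,f,a=fitring(info,m,x0,h,ri=ri,S=2)
        print(q,round(r['p'],2),np.round(r['xy'],1),'fit',x.round(4),'err',round(f),'area',a)
E
python3 -c "
from look import *
look('spacer',.02,.022,'w1.png')"
```

```text
tcp [0.4038 0.2573 0.2315] 2.1333
spacer 0.73 [319.2 226.5] fit [0.401  0.2615] err 147 area 1515
```

View pics/w1.png

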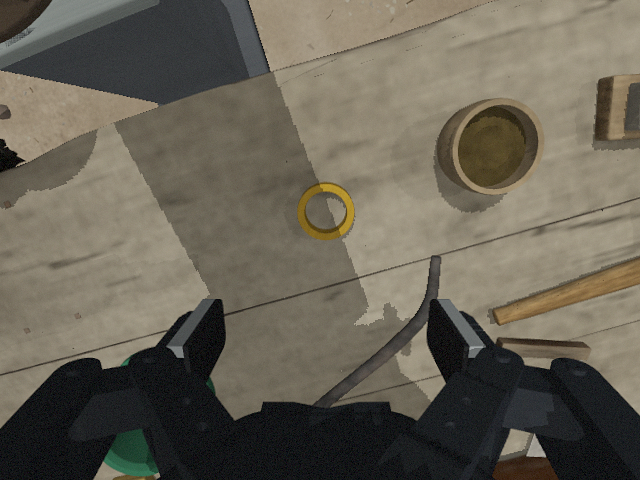

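Call:
arm_command(commands=[0.07,-0.13,0,0,0,0,85,0.07,-0.13,0,0,0,0,85,0.07,-0.13,0,0,0,0,85,0.07,-0.13,0,0,0,0,85,0.07,-0.13,0,0,0,0,85])

```text
time_s: 2.6
tool_pos: [0.4719, 0.1314, 0.2315]
orientation: [-3.141, 0.001, 2.847]
force: [-0.1, 0.1, 0.3]
width: 0.997
```

Call:
arm_command(commands=[0.08,-0.13,0,0,0,0,85,0.08,-0.13,0,0,0,0,85,0.08,-0.13,0,0,0,0,85,0.08,-0.13,0,0,0,0,85,0.08,-0.13,0,0,0,0,85])

```text
time_s: 3.02
tool_pos: [0.5527, 0.001, 0.2314]
orientation: [-3.141, 0.002, 2.847]
force: [-0.4, -0.1, 0.2]
width: 0.999
```

```bash
python3 -c "
from look import *
info=eyes.camera_info('wrist'); im=eyes.camera('wrist'); cv2.imwrite('pics/w2.png',im); cv2.imwrite('/tmp/w2.png',im)
import pickle; pickle.dump(info,open('/tmp/w2.pkl','wb'))
o=manip.get_obs(); print(o['tool_pos'],o['time_s'])
for r in nets.masks_of('wrist','housing_mouth')[:2]: print(r['p'],r['xy'],r['pixels'].sum(),at('wrist',r['xy'],.05,info)); np.save('/tmp/hm.npy',r['pixels'])
"
```

```text
[0.55106163 0.00292182 0.23112439] 3.0667
0.94 [323.9, 229.1] 12590 [ 0.56303485 -0.00476654  0.05      ]
```

View pics/w2.png

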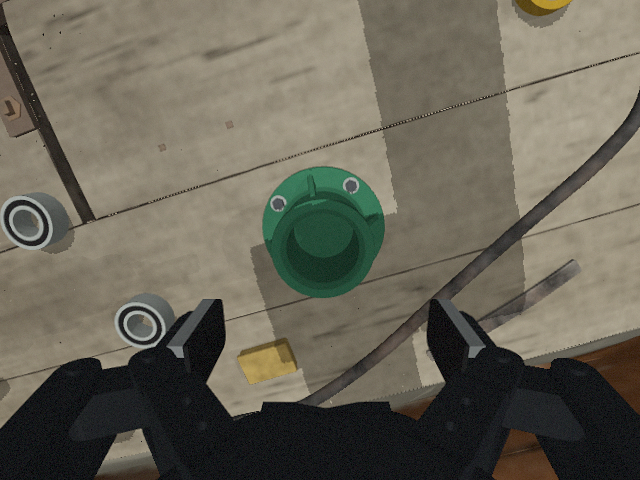

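```bash
cat > col.py <<'E'
from fit import *
from scipy.optimize import minimize
def fithouse(info,im,x0,S=2):
    hsv=cv2.cvtColor(im,cv2.COLOR_BGR2HSV)
    g=((hsv[...,0]>60)&(hsv[...,0]<90)&(hsv[...,1]>110)&(hsv[...,2]>25)).astype(np.uint8)
    g=cv2.morphologyEx(g,cv2.MORPH_CLOSE,np.ones((9,9),np.uint8))
    n,l,st,_=cv2.connectedComponentsWithStats(g); k=1+np.argmax(st[1:,4]); g=(l==k).astype(np.float32)
    g=cv2.resize(g,None,fx=S,fy=S)
    def f(p):
        a=np.zeros(g.shape,np.uint8)
        for A in ([(0,.066),(.012,.066)],[(.012,.042),(.088,.045),(.08,.045)]):
            P=np.vstack([proj(info,circ(p[0],p[1],z,r)) for z,r in A])*S+S/2-.5
            cv2.fillConvexPoly(a,cv2.convexHull(P.astype(np.float32)).round().astype(np.int32),1)
        return np.abs(a-g).sum()/S/S
    r=minimize(f,x0,method='Nelder-Mead',options=dict(initial_simplex=[x0,np.add(x0,[.01,0]),np.add(x0,[0,.01])],xatol=1e-4))
    return r.x,r.fun,g.sum()/S/S
def yellow(im):
    hsv=cv2.cvtColor(im,cv2.COLOR_BGR2HSV)
    g=((hsv[...,0]>17)&(hsv[...,0]<32)&(hsv[...,1]>150)&(hsv[...,2]>60))
    return g
E
python3 -c "
from col import *
import pickle
info=pickle.load(open('/tmp/w2.pkl','rb')); im=cv2.imread('/tmp/w2.png')
print(fithouse(info,im,[.56,-.005]))
c=proj(info,[[.555,-.005,.088]]);print(c)
# rim ellipse direct
print('rimpt',at('wrist',[322,247],.088,info))
for c in ['top','scene']:
    i2=eyes.camera_info(c);I=eyes.camera(c)
    print(c,fithouse(i2,I,[.56,-.005]))
    g=yellow(I)
    n,l,st,ce=cv2.connectedComponentsWithStats(g.astype(np.uint8))
    for k in range(1,n):
        if st[k,4]>40:
            x0=at(c,ce[k],.01)[:2]
            if abs(x0[0]-.4)<.04 and abs(x0[1]-.26)<.04: print(c,ce[k],fitring(i2,l==k,x0,.02,ri=.022))
"
```

```text
(array([ 0.5717739 , -0.00864778]), np.float64(845.21875), np.float32(11867.0))
[[320.66898842 231.49695754]]
rimpt [ 0.5685174  -0.00794684  0.088     ]
top (array([0.56348057, 0.00091679]), np.float64(1336.75), np.float32(75.0))
top [259.11363636 293.79545455] (array([0.40363809, 0.26150119]), np.float64(80.7734375), np.int64(88))
scene (array([ 0.57517548, -0.00185684]), np.float64(298.65625), np.float32(1176.0))
scene [247.17857143 237.59285714] (array([0.39983128, 0.26592707]), np.float64(81.88671875), np.int64(140))
```

```bash
python3 -c "
from col import *
info=eyes.camera_info('wrist'); im=eyes.camera('wrist'); cv2.imwrite('/tmp/w3.png',im)
import pickle; pickle.dump(info,open('/tmp/w3.pkl','wb'))
print(manip.get_obs()['tool_pos'],info['xyz'],info['rotation'])
x,f,a=fithouse(info,im,[.56,-.005]);print(x,f,a)
o=cv2.resize(im[140:320,220:420],None,fx=3.5,fy=3.5,interpolation=cv2.INTER_CUBIC)
for z,r,c in[(0,.066,(0,0,255)),(.012,.066,(0,255,255)),(.088,.045,(255,0,0)),(.088,.037,(255,0,255)),(.082,.032,(255,255,0)),(.012,.032,(255,255,255))]:
    P=(proj(info,circ(*x,z,r))-[220,140])*3.5+1.25
    cv2.polylines(o,[P.round().astype(int)],True,c,1)
cv2.imwrite('pics/o3.png',o)
"
```

```text
[0.54925852 0.0055603  0.23128557] [0.48119502 0.02475032 0.37358421] [-2.84168608e-01 -2.39596996e-04  1.28017683e+00]
[ 0.57209077 -0.00834454] 820.15625 11863.0
```

View pics/o3.png

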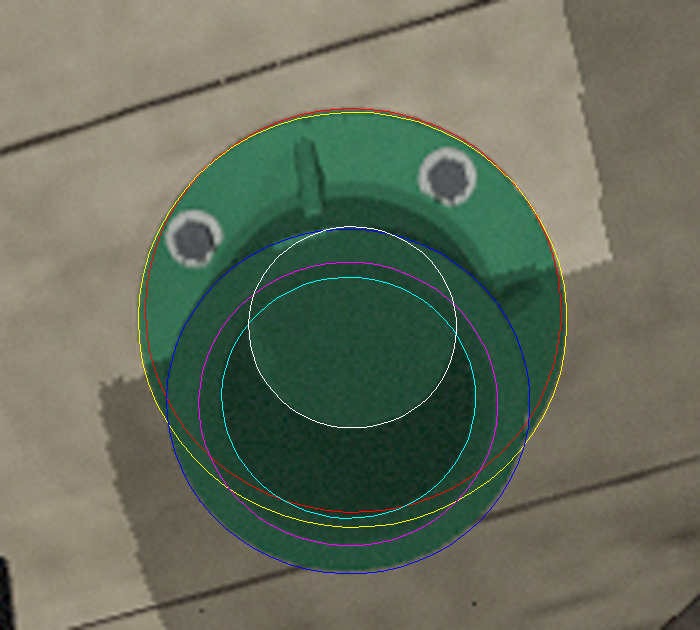

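```bash
python3 -c "
from h import *
for _ in range(3): eyes.camera_info('wrist'); o=manip.get_obs(); print(o['tool_pos'],o['orientation'],o['qvel'].round(3)); eyes.camera('wrist')
"
```

```text
[0.54925852 0.0055603  0.23128557] [ 3.14146977e+00 -4.99363113e-04  2.85082160e+00] [ 0.004 -0.002  0.002 -0.001 -0.001 -0.004]
[0.54933587 0.00556422 0.23137796] [ 3.14151852e+00 -2.62786657e-04  2.85113456e+00] [-0.001 -0.002 -0.002 -0.002 -0.002 -0.004]
[0.5494141  0.00551466 0.23140762] [ 3.14149514e+00 -1.11532705e-04  2.85120987e+00] [-0.005  0.003 -0.004 -0.001 -0.    -0.002]
```

Call:
arm_command(commands=[0.032,-0.124,0,0,0,0,85,0.032,-0.124,0,0,0,0,85,0.032,-0.124,0,0,0,0,85,0.032,-0.124,0,0,0,0,85,0.032,-0.124,0,0,0,0,85])

```text
time_s: 3.83
tool_pos: [0.5822, -0.1212, 0.2312]
orientation: [-3.141, 0.0, 2.848]
force: [-0.6, 0.2, -0.5]
width: 0.993
```

Call:
arm_command(commands=[0.032,-0.124,-0.05,0,0,0,85,0.032,-0.124,-0.05,0,0,0,85,0.032,-0.124,-0.05,0,0,0,85,0.032,-0.124,-0.05,0,0,0,85,0.032,-0.124,-0.05,0,0,0,85])

```text
time_s: 4.25
tool_pos: [0.6136, -0.2447, 0.1795]
orientation: [3.141, -0.002, 2.848]
force: [-0.3, 0.9, 0.1]
width: 1.0
```

```bash
python3 -c "
from look import *
print(manip.get_obs()['tool_pos']); eyes.camera('wrist'); print(manip.get_obs()['tool_pos']); eyes.camera('wrist')
info=eyes.camera_info('wrist'); im=eyes.camera('wrist'); cv2.imwrite('/tmp/w4.png',im)
import pickle; pickle.dump(info,open('/tmp/w4.pkl','wb'))
print(manip.get_obs()['tool_pos'])
look('bearing_a',.026,None,'w4.png')"
```

```text
[ 0.61360304 -0.24465647  0.17951961]
[ 0.61346608 -0.24309081  0.18037466]
[ 0.61371024 -0.24180083  0.18157483]
tcp [ 0.6139 -0.2417  0.1819] 4.45
bearing_a 0.89 [322.9 235.6] fit [ 0.6161 -0.2421] err 757 area 3036
bearing_a 0.8 [188.2  81.2] fit [ 0.4701 -0.3096] err 837 area 4451
```

View pics/w4.png

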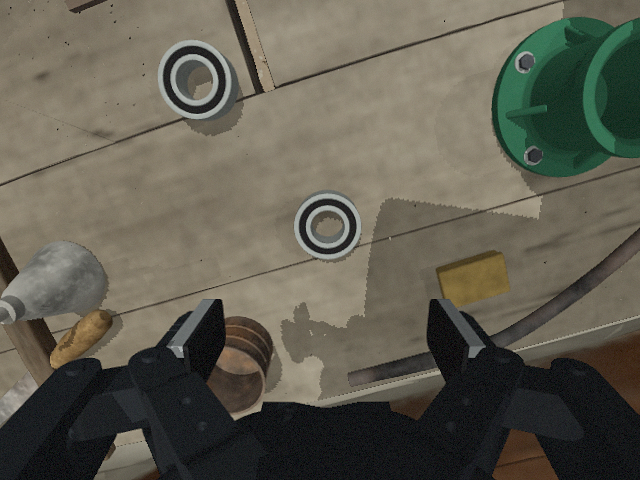

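```bash
cat > ov.py <<'E'
from col import *
import pickle
def ov(im,info,x,h,fn,w=70,rs=(.03,.015)):
    c=proj(info,[[x[0],x[1],h/2]])[0].astype(int); s=5
    x0,y0=max(c[0]-w,0),max(c[1]-w,0)
    o=cv2.resize(im[y0:c[1]+w,x0:c[0]+w],None,fx=s,fy=s,interpolation=cv2.INTER_CUBIC)
    for z,cl in((h,(0,0,255)),(0,(0,255,255))):
        for r in rs:
            P=(proj(info,circ(*x,z,r))-[x0,y0])*s+2
            cv2.polylines(o,[P.round().astype(int)],True,cl,1)
    cv2.imwrite('pics/'+fn,cv2.resize(o,(600,600)))
def edgefit(im,info,x0,h,rs=((.03,1),)):
    # maximise mean gradient magnitude along projected top circle(s)
    g=cv2.GaussianBlur(cv2.cvtColor(im,cv2.COLOR_BGR2GRAY).astype(np.float32),(0,0),1.)
    G=np.hypot(cv2.Sobel(g,cv2.CV_32F,1,0),cv2.Sobel(g,cv2.CV_32F,0,1))
    best=None
    for dx in np.arange(-.012,.0121,.0005):
        for dy in np.arange(-.012,.0121,.0005):
            P=np.vstack([proj(info,circ(x0[0]+dx,x0[1]+dy,h,r)) for r,_ in rs]).astype(np.float32)
            v=cv2.remap(G,P[:,0].reshape(1,-1),P[:,1].reshape(1,-1),1).mean()
            if best is None or v>best[0]: best=(v,x0[0]+dx,x0[1]+dy)
    return np.array(best)
E
python3 -c "
from ov import *
info=pickle.load(open('/tmp/w4.pkl','rb'));im=cv2.imread('/tmp/w4.png')
print(at('wrist',[328,226],.026,info), at('wrist',[196,80],.026,info))
a=edgefit(im,info,[.614,-.242],.026,((.03,1),(.015,1)));b=edgefit(im,info,[.47,-.308],.026,((.03,1),(.015,1)));print(a,b)
ov(im,info,a[1:],.026,'oa.png')
im1=cv2.imread('pics/w1.png')
"
```

```text
[ 0.61540603 -0.24136355  0.026     ] [ 0.47030912 -0.30797488  0.026     ]
[167.94232178   0.6165      -0.242     ] [162.07467651   0.47        -0.3095    ]
```

View pics/oa.png

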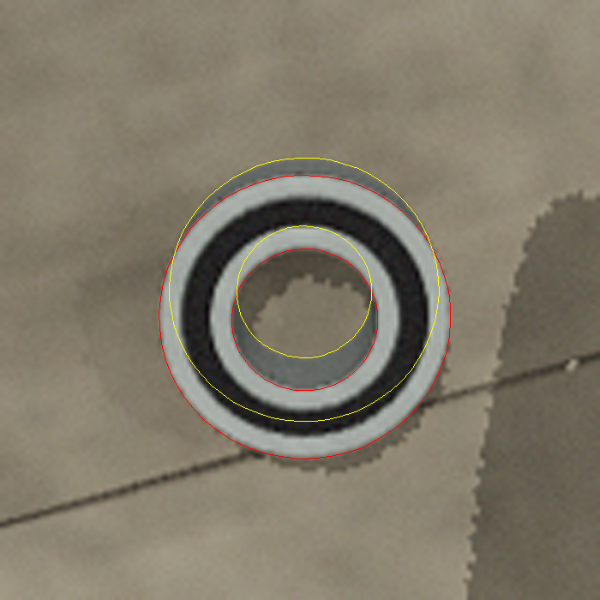

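Call:
arm_command(commands=[0.0025,0,-0.04,0,0,0,85,0.0025,0,-0.08,0,0,0,85,0.0025,0,-0.12,0,0,0,85,0.0025,0,-0.15,0,0,0,85,0.0025,0,-0.169,0,0,0,85])

```text
time_s: 4.92
tool_pos: [0.615, -0.2416, 0.0097]
orientation: [3.141, -0.003, 2.851]
force: [-0.8, 0.1, 0.9]
width: 0.996
```

Call:
arm_command(commands=[0,0,0,0,0,0,85,0,0,0,0,0,0,60,0,0,0,0,0,0,50,0,0,0,0,0,0,50,0,0,0,0,0,0,50])

```text
time_s: 5.33
tool_pos: [0.6177, -0.2435, 0.0154]
orientation: [-3.142, 0.003, 2.85]
force: [-2.6, 6.4, 10.6]
width: 0.669
```

```bash
python3 -c "
from look import *
cv2.imwrite('pics/w5.png',eyes.camera('wrist')); o=manip.get_obs(); print(o)"
```

```text
{'time_s': 5.3833, 'qpos': array([-4.21426280e-01,  7.51978352e-01,  1.70998545e+00,  5.71703226e-04,
        6.76622697e-01, -1.70102397e+00]), 'qvel': array([ 0.00062139,  0.00048899,  0.00018223,  0.00210081, -0.00016829,
        0.00064385]), 'joint_efforts': array([-2.65714332e+00, -1.00696886e+02, -2.99085903e+01, -9.07227583e-01,
       -1.54963229e+00,  2.26789870e-02]), 'tool_pos': array([ 0.61764035, -0.24352744,  0.01533166]), 'orientation': array([-3.14155856e+00,  3.02728549e-03,  2.84994885e+00]), 'force': array([-2.17620383,  5.65730297, 10.31020485]), 'moment': array([0.93400111, 0.42725971, 0.0043481 ]), 'width': 0.6695746726389215}
```

View pics/w5.png

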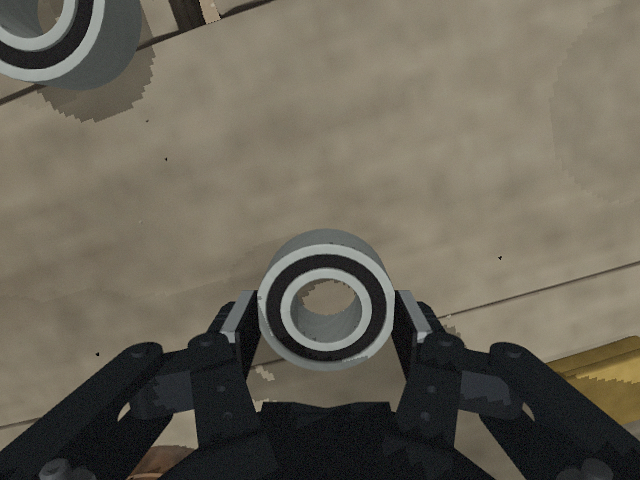

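```bash
python3 -c "
from ov import *
info=eyes.camera_info('wrist');im=cv2.imread('pics/w5.png')
for h in (.02,.023,.026,.029,.032): print(h,edgefit(im,info,[.617,-.243],h,((.03,1),(.015,1))))
a=edgefit(im,info,[.617,-.243],.026,((.03,1),(.015,1)))
ov(im,info,a[1:],.026,'oa2.png',w=100)
import numpy as np
yaw=2.85; j=np.array([np.sin(yaw),-np.cos(yaw),0]); tx=np.array([np.cos(yaw),np.sin(yaw),0]); T=np.array([.6176,-.2435,.0153])
for dz in(-.013,-.006,0,.006,.013,.02):
  print(dz,[proj(info,[T+j*s*.03+tx*u*.011+[0,0,dz]])[0].round(0).tolist() for s in(-1,1) for u in(-1,1)])
"
```

```text
0.02 [102.78494263   0.6175      -0.2445    ]
0.023 [132.58152771   0.617       -0.244     ]
0.026 [132.74653625   0.6155      -0.244     ]
0.029 [98.28092194  0.614      -0.2435    ]
0.032 [82.0068512  0.6145    -0.246    ]
-0.013 [[267.0, 312.0], [265.0, 270.0], [388.0, 312.0], [390.0, 270.0]]
-0.006 [[265.0, 319.0], [262.0, 276.0], [390.0, 319.0], [393.0, 276.0]]
0 [[263.0, 325.0], [260.0, 281.0], [393.0, 325.0], [395.0, 281.0]]
0.006 [[260.0, 332.0], [257.0, 287.0], [395.0, 332.0], [398.0, 287.0]]
0.013 [[257.0, 341.0], [254.0, 294.0], [398.0, 341.0], [402.0, 294.0]]
0.02 [[254.0, 350.0], [251.0, 301.0], [401.0, 350.0], [405.0, 301.0]]
```

View pics/oa2.png

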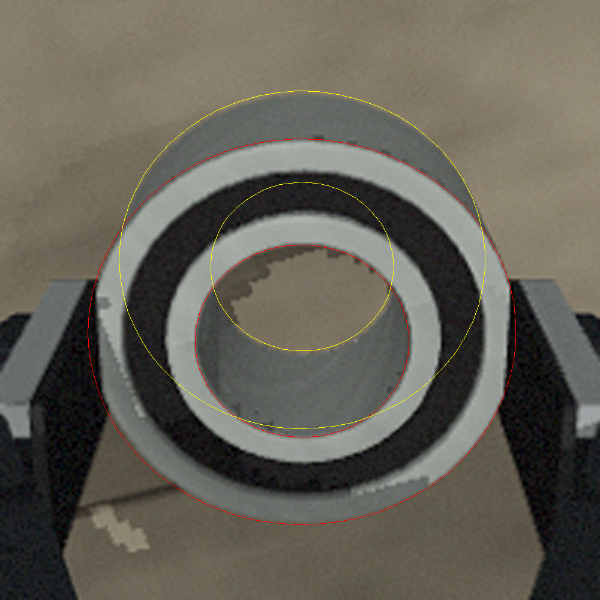

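Call:
arm_command(commands=[0,0,0,0,0,0,75,0,0,0,0,0,0,75,-0.001,0,-0.004,0,0,0,75,-0.001,0,-0.008,0,0,0,75,-0.001,0,-0.008,0,0,0,75])

```text
time_s: 5.8
tool_pos: [0.6149, -0.2436, 0.0036]
orientation: [3.142, -0.001, 2.85]
force: [-0.8, 0.0, -0.0]
width: 0.877
```

Call:
arm_command(commands=[0,0,0,0,0,0,60,0,0,0,0,0,0,50,0,0,0,0,0,0,50,0,0,0,0,0,0,50,0,0,0,0,0,0,50])

```text
time_s: 6.22
tool_pos: [0.6152, -0.2436, 0.0046]
orientation: [3.142, -0.0, 2.85]
force: [-3.0, 3.1, 7.9]
width: 0.688
```

```bash
python3 -c "
from look import *
cv2.imwrite('pics/w6.png',eyes.camera('wrist')[200:440,180:480]); o=manip.get_obs(); print(o['tool_pos'],o['force'],o['width'],o['time_s'])"
```

```text
[ 0.61520517 -0.24354586  0.00464378] [-3.94527023  1.50032218  7.26919586] 0.6850160258009361 6.2667
```

View pics/w6.png

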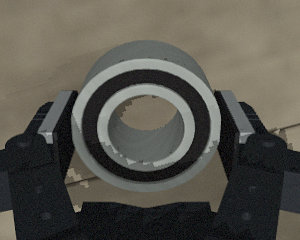

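Call:
arm_command(commands=[0,0,0.03,0,0,0,50,0,0,0.07,0,0,0,50,0,0,0.11,0,0,0,50,0,0,0.15,0,0,0,50,0,0,0.15,0,0,0,50])

```text
time_s: 6.68
tool_pos: [0.619, -0.2452, 0.1621]
orientation: [-3.14, 0.01, 2.85]
force: [2.8, -0.9, -1.6]
width: 0.686
```

```bash
python3 -c "
from ov import *
eyes.camera('wrist');info=eyes.camera_info('wrist');im=eyes.camera('wrist');cv2.imwrite('pics/w7.png',im[200:440,180:480]); o=manip.get_obs(); print(o['tool_pos'],o['force'],o['width'],o['time_s'])
T=o['tool_pos']
for d in (.014,.018,.022,.026): print(d,edgefit(im,info,T[:2],T[2]+d,((.03,1),(.015,1))))
"
```

```text
[ 0.61618852 -0.24402021  0.15590865] [-0.76147072 -0.37792587 -4.0953426 ] 0.6794433521988102 6.7833
0.014 [85.90486908  0.62468852 -0.24952021]
0.018 [79.54793549  0.62018852 -0.24752021]
0.022 [127.61467743   0.61868852  -0.24602021]
0.026 [96.35814667  0.61718852 -0.24552021]
```

View pics/w7.png

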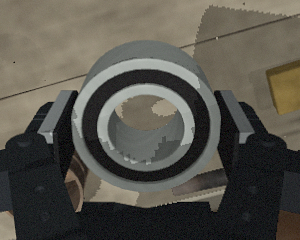

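Call:
arm_command(commands=[-0.008,0.04,0,0,0,0,50,-0.016,0.08,0,0,0,0,50,-0.024,0.12,0,0,0,0,50,-0.032,0.16,0,0,0,0,50,-0.04,0.2,0,0,0,0,50])

```text
time_s: 7.2
tool_pos: [0.5733, -0.0419, 0.1522]
orientation: [-3.141, -0.003, 2.849]
force: [0.6, 0.6, -3.1]
width: 0.685
```

Call:
arm_command(commands=[-0.005,0.02,0,0,0,0,50,-0.005,0.0365,0,0,0,0,50,-0.005,0.0365,-0.02,0,0,0,50,-0.005,0.0365,-0.04,0,0,0,50,-0.005,0.0365,-0.05,0,0,0,50])

```text
time_s: 7.62
tool_pos: [0.5681, -0.0065, 0.1009]
orientation: [-3.14, -0.005, 2.851]
force: [-0.1, 0.2, -4.9]
width: 0.686
```

```bash
python3 -c "
from ov import *
eyes.camera('wrist');info=eyes.camera_info('wrist');im=eyes.camera('wrist');cv2.imwrite('pics/w8.png',im); o=manip.get_obs(); print(o['tool_pos'],o['orientation'],o['force'],o['width'],o['time_s'])
T=o['tool_pos']
for d in (.02,.022,.024): print(d,edgefit(im,info,T[:2],T[2]+d,((.03,1),(.015,1))))
print(fithouse(info,im,[.572,-.008]))
"
```

```text
[ 0.56812761 -0.00702641  0.10142078] [-3.14031613 -0.00548409  2.84977151] [-0.51697716  0.53278646 -2.33181259] 0.6835541999787809 7.7167
0.02 [ 1.48430481e+02  5.67627606e-01 -8.02641492e-03]
0.022 [ 1.19096855e+02  5.67127606e-01 -7.52641492e-03]
0.024 [ 9.98203583e+01  5.66127606e-01 -7.52641492e-03]
(array([ 0.57106258, -0.00854322]), np.float64(19653.0), np.float32(15009.0))
```

View pics/w8.png

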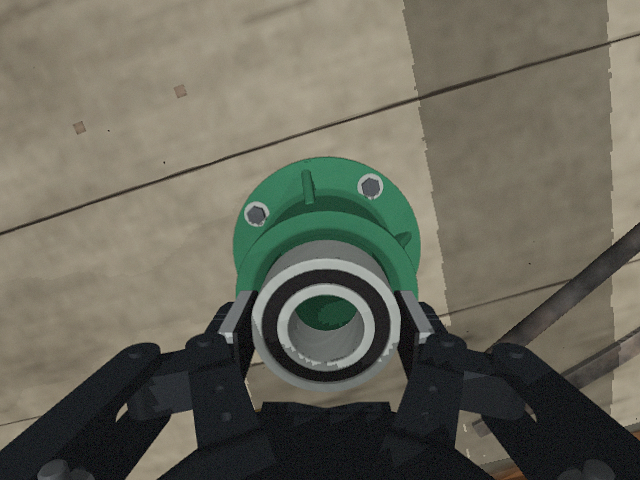

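Call:
arm_command(commands=[0.004,0,0,0,0,0,50,0.004,-0.0005,-0.005,0,0,0,50,0.004,-0.0005,-0.01,0,0,0,50,0.004,-0.0005,-0.014,0,0,0,50,0.004,-0.0005,-0.018,0,0,0,50])

```text
time_s: 8.13
tool_pos: [0.5741, -0.0077, 0.0863]
orientation: [3.142, -0.0, 2.849]
force: [-13.0, 3.5, 18.7]
width: 0.684
```

```bash
python3 -c "
from ov import *
eyes.camera('wrist');info=eyes.camera_info('wrist');im=eyes.camera('wrist');cv2.imwrite('pics/w9.png',im[150:450,170:490]); s=eyes.camera('scene'); cv2.imwrite('pics/s9.png',cv2.resize(s[200:300,270:400],None,fx=5,fy=5)); o=manip.get_obs(); print(o['tool_pos'],o['orientation'],o['force'],o['width'],o['time_s'])
T=o['tool_pos']
for d in (.018,.02,.022,.024): print(d,edgefit(im,info,T[:2],T[2]+d,((.03,1),(.015,1))))
"
```

```text
[ 0.5737187  -0.00779074  0.08627082] [-3.14121254e+00 -9.59366193e-04  2.84972450e+00] [-5.75683713 -1.3894377   5.82350574] 0.685505197374864 8.2833
0.018 [ 1.51955185e+02  5.74218703e-01 -8.79073685e-03]
0.02 [ 1.62542023e+02  5.73718703e-01 -8.79073685e-03]
0.022 [ 1.49416763e+02  5.72718703e-01 -8.29073685e-03]
0.024 [ 1.21876534e+02  5.71718703e-01 -8.29073685e-03]
```

View pics/w9.png

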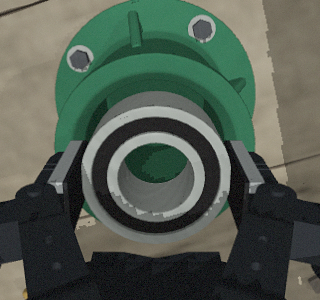

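View pics/s9.png

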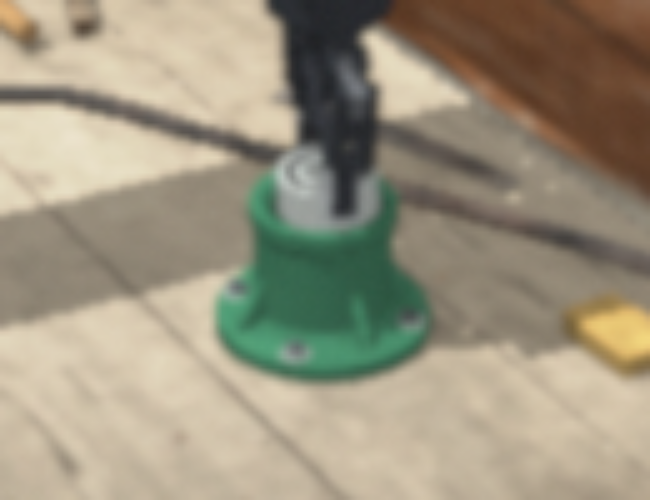

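Call:
arm_command(commands=[-0.002,0,0.001,0,0,0,50,-0.003,0,0.001,0,0,0,50,-0.003,0,0,0,0,0,50,-0.003,0,-0.002,0,0,0,50,-0.003,0,-0.002,0,0,0,50])

```text
time_s: 8.7
tool_pos: [0.5713, -0.0076, 0.0839]
orientation: [-3.142, -0.0, 2.85]
force: [-0.9, 0.2, -2.6]
width: 0.68
```

Call:
arm_command(commands=[0,0,-0.001,0,0,0,50,0,0,-0.002,0,0,0,50,0,0,-0.003,0,0,0,50,0,0,-0.004,0,0,0,50,0,0,-0.004,0,0,0,50])

```text
time_s: 9.12
tool_pos: [0.5718, -0.0076, 0.082]
orientation: [3.141, 0.001, 2.85]
force: [-7.5, -0.2, 30.3]
width: 0.687
```

Call:
arm_command(commands=[0,0,0.002,0,0,0,50,-0.001,0,0.002,0,0,0,50,-0.001,0,0.002,0,0,0,66,-0.001,0,0.002,0,0,0,80,-0.001,0,0.002,0,0,0,80])

```text
time_s: 9.53
tool_pos: [0.5703, -0.0076, 0.0821]
orientation: [-3.142, -0.0, 2.85]
force: [-0.3, 0.2, -0.7]
width: 0.937
```

```bash
python3 -c "
from ov import *
im=eyes.camera('wrist');cv2.imwrite('pics/w10.png',im[150:450,170:490]); o=manip.get_obs(); print(o['tool_pos'],o['orientation'],o['force'],o['width'],o['time_s'])
"
```

```text
[ 0.57031016 -0.0076453   0.08210074] [-3.14155511e+00 -2.61261321e-04  2.84970245e+00] [ 0.08087247  1.24887636 -0.72028807] 0.9366036347385166 9.5833
```

View pics/w10.png

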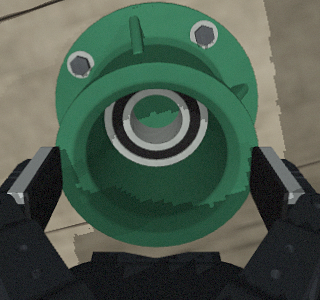

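Call:
arm_command(commands=[0,0,0.03,0,0,0,85,0,0,0.07,0,0,0,85,-0.01,0.015,0.1,0,0,0,85,-0.03,0.045,0.1,0,0,0,85,-0.05,0.075,0.1,0,0,0,85])

```text
time_s: 10.0
tool_pos: [0.5214, 0.0676, 0.1841]
orientation: [3.14, 0.004, 2.848]
force: [-0.2, 1.1, -1.2]
width: 0.998
```

```bash
python3 -c "
from ov import *
im=eyes.camera('wrist');cv2.imwrite('pics/w10b.png',im)"
```

Call:
arm_command(commands=[-0.02,0.034,0,0,0,0,85,-0.04,0.068,0,0,0,0,85,-0.06,0.102,0,0,0,0,85,-0.08,0.136,0,0,0,0,85,-0.1,0.17,0,0,0,0,85])

```text
time_s: 10.47
tool_pos: [0.4191, 0.2386, 0.1822]
orientation: [-3.142, -0.0, 2.849]
force: [0.3, 1.0, -0.0]
width: 0.992
```

Call:
arm_command(commands=[-0.018,0.025,0,0,0,0,85,-0.018,0.025,0,0,0,0,85,-0.018,0.025,-0.02,0,0,0,85,-0.018,0.025,-0.03,0,0,0,85,-0.018,0.025,-0.03,0,0,0,85])

```text
time_s: 10.88
tool_pos: [0.4012, 0.2616, 0.1504]
orientation: [-3.139, -0.002, 2.85]
force: [0.1, 0.6, -0.5]
width: 0.995
```

```bash
python3 -c "
from ov import *
eyes.camera('wrist');info=eyes.camera_info('wrist');im=eyes.camera('wrist');cv2.imwrite('pics/w11.png',im); o=manip.get_obs(); print(o['tool_pos'],info['xyz'],o['time_s'])
a=edgefit(im,info,[.401,.2615],.02,((.03,1),(.022,1)));print(a)
ov(im,info,a[1:],.02,'oc.png',w=70,rs=(.03,.022))"
```

```text
[0.40228666 0.26180173 0.15198936] [0.33391952 0.28131264 0.29383656] 10.9833
[53.05463028  0.4015      0.2615    ]
```

View pics/oc.png

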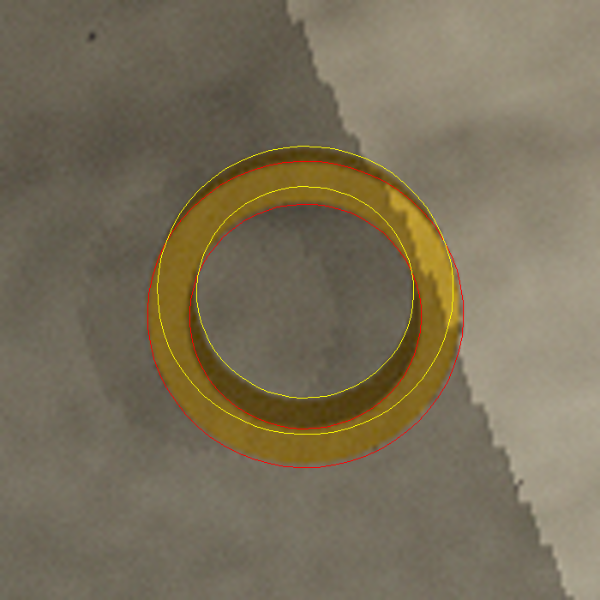

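View pics/w10b.png

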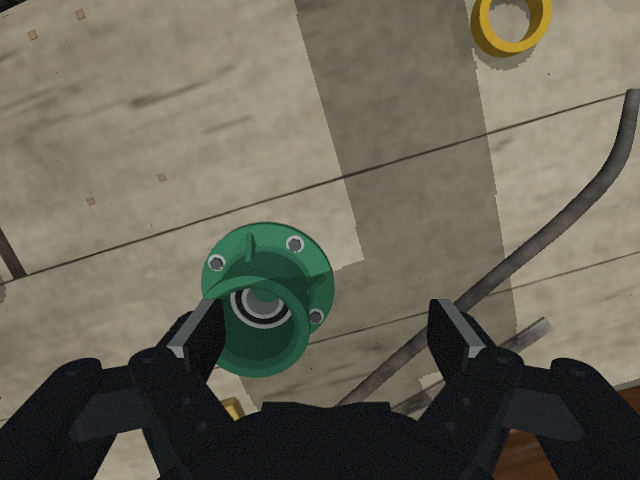

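Call:
arm_command(commands=[-0.001,0,-0.04,0,0,0,85,-0.001,0,-0.08,0,0,0,85,-0.001,0,-0.11,0,0,0,85,-0.001,0,-0.135,0,0,0,80,-0.001,0,-0.147,0,0,0,75])

```text
time_s: 11.4
tool_pos: [0.401, 0.2614, 0.0031]
orientation: [-3.14, -0.002, 2.849]
force: [-0.9, -0.7, -0.9]
width: 0.883
```

Call:
arm_command(commands=[0,0,0,0,0,0,70,0,0,0,0,0,0,60,0,0,0,0,0,0,50,0,0,0,0,0,0,50,0,0,0,0,0,0,50])

```text
time_s: 11.82
tool_pos: [0.4023, 0.2627, 0.0065]
orientation: [3.14, 0.002, 2.849]
force: [-0.1, 0.8, -1.2]
width: 0.668
```

```bash
python3 -c "
from ov import *
im=eyes.camera('wrist');cv2.imwrite('pics/w12.png',im[150:450,170:490]); o=manip.get_obs(); print(o['tool_pos'],o['orientation'],o['force'],o['width'],o['time_s'])
"
```

```text
[0.40218881 0.26271438 0.00637899] [3.14014654e+00 1.39558524e-03 2.84962958e+00] [ 0.06842293 -0.01241776 -1.55668505] 0.6732091644770902 11.8667
```

View pics/w12.png

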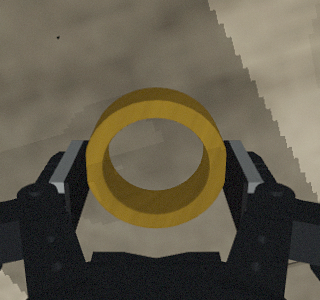

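Call:
arm_command(commands=[0,0,0.03,0,0,0,50,0,0,0.07,0,0,0,50,0,0,0.11,0,0,0,50,0.005,-0.01,0.145,0,0,0,50,0.025,-0.04,0.15,0,0,0,50])

```text
time_s: 12.28
tool_pos: [0.4276, 0.2252, 0.1613]
orientation: [3.136, 0.006, 2.853]
force: [4.0, 1.2, -0.5]
width: 0.673
```

Call:
arm_command(commands=[0.02,-0.033,0,0,0,0,50,0.04,-0.065,0,0,0,0,50,0.06,-0.098,0,0,0,0,50,0.08,-0.13,0,0,0,0,50,0.1,-0.16,0,0,0,0,50])

```text
time_s: 12.7
tool_pos: [0.5271, 0.0603, 0.1562]
orientation: [3.141, 0.001, 2.85]
force: [0.4, 1.0, -0.8]
width: 0.674
```

Call:
arm_command(commands=[0.02,-0.033,0,0,0,0,50,0.044,-0.07,0,0,0,0,50,0.044,-0.07,-0.02,0,0,0,50,0.044,-0.07,-0.04,0,0,0,50,0.044,-0.07,-0.055,0,0,0,50])

```text
time_s: 13.12
tool_pos: [0.5704, -0.0087, 0.0997]
orientation: [3.141, 0.0, 2.848]
force: [-0.7, 0.4, -1.2]
width: 0.673
```

```bash
python3 -c "
from ov import *
eyes.camera('wrist');info=eyes.camera_info('wrist');im=eyes.camera('wrist');cv2.imwrite('pics/w13.png',im[150:450,170:490]); o=manip.get_obs(); print(o['tool_pos'],o['orientation'],o['force'],o['width'],o['time_s'])
T=o['tool_pos']
for d in (.012,.014,.016): print(d,edgefit(im,info,T[:2],T[2]+d,((.03,1),(.022,1))))
"
```

```text
[ 0.56889359 -0.00785944  0.09875227] [-3.140886   -0.00318873  2.8491896 ] [-0.36703272 -0.40476373 -0.34231664] 0.6748535111516258 13.2167
0.012 [ 1.20418938e+02  5.68393588e-01 -8.85943830e-03]
0.014 [ 9.99665070e+01  5.67893588e-01 -8.85943830e-03]
0.016 [ 7.84257660e+01  5.67393588e-01 -8.85943830e-03]
```

View pics/w13.png

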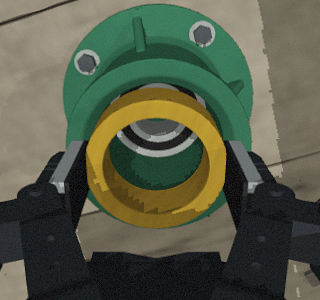

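Call:
arm_command(commands=[0.002,0,0,0,0,0,50,0.002,0,-0.005,0,0,0,50,0.002,0,-0.009,0,0,0,50,0.002,0,-0.012,0,0,0,50,0.002,0,-0.0145,0,0,0,50])

```text
time_s: 13.63
tool_pos: [0.5725, -0.0075, 0.0859]
orientation: [3.141, 0.001, 2.85]
force: [-0.1, -0.4, -1.0]
width: 0.678
```

Call:
arm_command(commands=[0,0,0,0,0,0,50,-0.0005,0,-0.001,0,0,0,50,-0.0005,0,-0.002,0,0,0,50,-0.0005,0,-0.003,0,0,0,50,-0.0005,0,-0.003,0,0,0,50])

```text
time_s: 14.05
tool_pos: [0.572, -0.0077, 0.0828]
orientation: [3.142, 0.0, 2.85]
force: [-1.3, -0.0, 0.7]
width: 0.674
```

Call:
arm_command(commands=[0,0,0.001,0,0,0,50,0,0,0.001,0,0,0,64,0,0,0.001,0,0,0,75,0,0,0.001,0,0,0,80,0,0,0.01,0,0,0,80])

```text
time_s: 14.47
tool_pos: [0.571, -0.0076, 0.0919]
orientation: [-3.141, -0.002, 2.85]
force: [-0.7, 0.7, -0.6]
width: 0.934
```

```bash
python3 -c "
from ov import *
im=eyes.camera('wrist');cv2.imwrite('pics/w14.png',im[150:450,170:490]); o=manip.get_obs(); print(o['tool_pos'],o['force'],o['width'],o['time_s'])
"
```

```text
[ 0.57213653 -0.00765287  0.09422929] [ 1.31862483 -0.13908961  2.71455458] 0.9360876346151877 14.5167
```

View pics/w14.png

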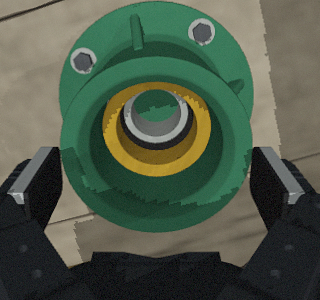

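Call:
arm_command(commands=[0,0,0.04,0,0,0,85,0,0,0.08,0,0,0,85,0,0,0.09,0,0,0,85,0,0,0.09,0,0,0,85,0,0,0.09,0,0,0,85])

```text
time_s: 14.93
tool_pos: [0.5724, -0.0077, 0.1839]
orientation: [3.141, 0.002, 2.85]
force: [-1.0, 0.2, -0.1]
width: 0.996
```

```bash
python3 -c "
from ov import *
eyes.camera('wrist');info=eyes.camera_info('wrist');im=eyes.camera('wrist');cv2.imwrite('/tmp/w15.png',im); o=manip.get_obs(); print(o['tool_pos'],o['time_s'])
print(fithouse(info,im,[.572,-.008]))
for h in (.05,.054,.056,.058,.06,.062,.066): print(h,edgefit(im,info,[.572,-.008],h,((.03,1),(.022,1))))
x=fithouse(info,im,[.572,-.008])[0]
w=70;c=proj(info,[[*x,.06]])[0].astype(int);s=5;x0,y0=c-w
o=cv2.resize(im[y0:c[1]+w,x0:c[0]+w],None,fx=s,fy=s,interpolation=cv2.INTER_CUBIC)
for z,r,cl in((.058,.03,(0,0,255)),(.058,.022,(0,0,255)),(.088,.045,(255,0,0)),(.038,.022,(255,255,255)),(.038,.015,(255,255,255))):
    P=(proj(info,circ(*x,z,r))-[x0,y0])*s+2
    cv2.polylines(o,[P.round().astype(int)],True,cl,1)
cv2.imwrite('pics/o15.png',cv2.resize(o,(600,600)))
"
```

```text
[ 0.57133813 -0.00760715  0.18219266] 15.0333
(array([ 0.57166951, -0.00856737]), np.float64(5463.96875), np.float32(11940.0))
0.05 [ 1.20517464e+02  5.75000000e-01 -9.50000000e-03]
0.054 [ 1.24905785e+02  5.73500000e-01 -9.00000000e-03]
0.056 [ 1.23192398e+02  5.73000000e-01 -8.50000000e-03]
0.058 [ 1.20743492e+02  5.72000000e-01 -8.50000000e-03]
0.06 [ 1.12663834e+02  5.71500000e-01 -8.50000000e-03]
0.062 [ 1.05230453e+02  5.71000000e-01 -8.00000000e-03]
0.066 [ 8.70166855e+01  5.69000000e-01 -7.00000000e-03]
```

View pics/o15.png

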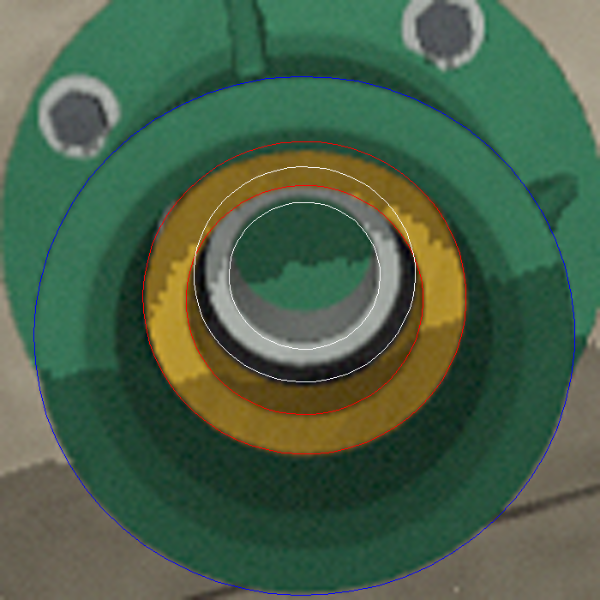

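Call:
arm_command(commands=[-0.013,-0.038,0,0,0,0,85,-0.026,-0.077,0,0,0,0,85,-0.039,-0.116,0,0,0,0,85,-0.052,-0.155,0,0,0,0,85,-0.065,-0.194,0,0,0,0,85])

```text
time_s: 15.45
tool_pos: [0.5053, -0.2028, 0.1815]
orientation: [3.141, -0.002, 2.85]
force: [1.0, -1.7, 0.6]
width: 0.993
```

Call:
arm_command(commands=[-0.013,-0.038,0,0,0,0,85,-0.026,-0.077,0,0,0,0,85,-0.036,-0.107,0,0,0,0,85,-0.036,-0.107,-0.03,0,0,0,85,-0.036,-0.107,-0.03,0,0,0,85])

```text
time_s: 15.87
tool_pos: [0.4679, -0.3088, 0.1484]
orientation: [3.14, -0.006, 2.847]
force: [-1.6, 1.6, -0.8]
width: 0.995
```

```bash
python3 -c "
from ov import *
eyes.camera('wrist');info=eyes.camera_info('wrist');im=eyes.camera('wrist');cv2.imwrite('pics/w16.png',im); o=manip.get_obs(); print(o['tool_pos'],o['time_s'])
a=edgefit(im,info,[.47,-.309],.026,((.03,1),(.015,1)));print(a)
ov(im,info,a[1:],.026,'ob.png',w=70)"
```

```text
[ 0.4695977  -0.30767137  0.15133453] 15.9667
[154.08053589   0.4695      -0.3095    ]
```

View pics/ob.png

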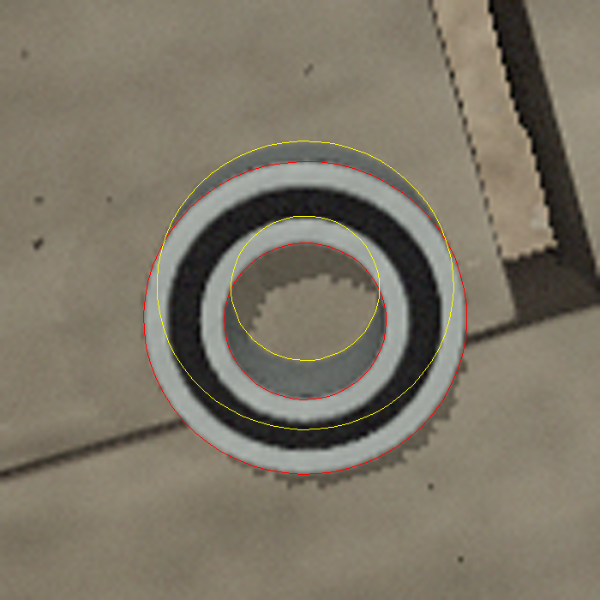

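Call:
arm_command(commands=[0,-0.0015,-0.04,0,0,0,85,0,-0.0015,-0.08,0,0,0,85,0,-0.0015,-0.11,0,0,0,85,0,-0.0015,-0.135,0,0,0,80,0,-0.0015,-0.145,0,0,0,75])

```text
time_s: 16.38
tool_pos: [0.4702, -0.3082, 0.0054]
orientation: [3.14, -0.004, 2.851]
force: [-1.1, 0.8, 0.1]
width: 0.877
```

Call:
arm_command(commands=[0,0,0,0,0,0,70,0,0,0,0,0,0,60,0,0,0,0,0,0,50,0,0,0,0,0,0,50,0,0,0,0,0,0,50])

```text
time_s: 16.8
tool_pos: [0.4719, -0.3107, 0.0093]
orientation: [-3.141, 0.002, 2.85]
force: [1.2, 1.3, 4.3]
width: 0.679
```

```bash
python3 -c "
from ov import *
im=eyes.camera('wrist');cv2.imwrite('pics/w17.png',im[150:450,170:490]); o=manip.get_obs(); print(o['tool_pos'],o['orientation'],o['force'],o['width'],o['time_s'])
"
```

```text
[ 0.47184589 -0.31069907  0.00930606] [-3.14079253e+00  2.42353457e-03  2.84979301e+00] [ 1.44636247  2.04412704 10.90059267] 0.6785675497670876 16.85
```

View pics/w17.png

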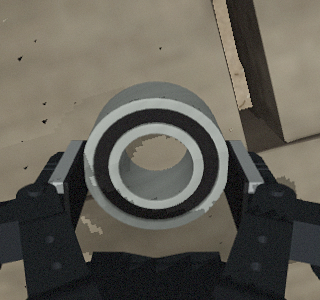

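Call:
arm_command(commands=[0,0,0.03,0,0,0,50,0,0,0.07,0,0,0,50,0,0,0.11,0,0,0,50,0.003,0.01,0.145,0,0,0,50,0.013,0.04,0.15,0,0,0,50])

```text
time_s: 17.27
tool_pos: [0.4863, -0.2741, 0.1645]
orientation: [-3.138, 0.01, 2.847]
force: [2.8, -1.3, -1.9]
width: 0.682
```

Call:
arm_command(commands=[0.013,0.038,0,0,0,0,50,0.026,0.076,0,0,0,0,50,0.039,0.114,0,0,0,0,50,0.052,0.152,0,0,0,0,50,0.065,0.19,0,0,0,0,50])

```text
time_s: 17.68
tool_pos: [0.5493, -0.0784, 0.1587]
orientation: [3.142, 0.001, 2.849]
force: [1.6, -0.4, -2.5]
width: 0.679
```

Call:
arm_command(commands=[0.01,0.035,0,0,0,0,50,0.021,0.073,0,0,0,0,50,0.021,0.073,-0.02,0,0,0,50,0.021,0.073,-0.04,0,0,0,50,0.021,0.073,-0.053,0,0,0,50])

```text
time_s: 18.1
tool_pos: [0.5696, -0.0061, 0.1041]
orientation: [-3.142, 0.0, 2.852]
force: [-0.2, -0.6, -2.8]
width: 0.679
```

```bash
python3 -c "
from ov import *
eyes.camera('wrist');eyes.camera('wrist');info=eyes.camera_info('wrist');im=eyes.camera('wrist');cv2.imwrite('pics/w18.png',im[150:450,170:490]); o=manip.get_obs(); print(o['tool_pos'],o['orientation'],o['force'],o['width'],o['time_s'])
T=o['tool_pos']
for d in (.014,.016,.018,.02): print(d,edgefit(im,info,T[:2],T[2]+d,((.03,1),(.015,1))))
"
```

```text
[ 0.56935087 -0.00706364  0.10468777] [-3.14125711e+00 -1.23479540e-03  2.84993984e+00] [ 0.71436167  0.38707835 -1.52011791] 0.676048971243901 18.25
0.014 [ 1.54786087e+02  5.66850875e-01 -7.06363827e-03]
0.016 [ 1.41694794e+02  5.66350875e-01 -7.06363827e-03]
0.018 [ 1.08476608e+02  5.65350875e-01 -6.56363827e-03]
0.02 [ 9.06646347e+01  5.66350875e-01 -9.06363827e-03]
```

View pics/w18.png

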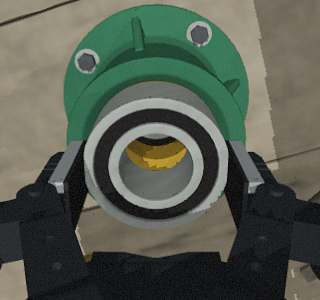

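Call:
arm_command(commands=[0.004,-0.001,0,0,0,0,50,0.004,-0.001,-0.004,0,0,0,50,0.004,-0.001,-0.008,0,0,0,50,0.004,-0.001,-0.012,0,0,0,50,0.004,-0.001,-0.014,0,0,0,50])

```text
time_s: 18.67
tool_pos: [0.5737, -0.0083, 0.0905]
orientation: [-3.142, -0.0, 2.85]
force: [-0.2, -0.3, -2.1]
width: 0.681
```

Call:
arm_command(commands=[0,0,-0.002,0,0,0,50,0,0,-0.004,0,0,0,50,0,0,-0.005,0,0,0,50,0,0,-0.006,0,0,0,50,0,0,-0.006,0,0,0,50])

```text
time_s: 19.08
tool_pos: [0.5738, -0.0081, 0.0846]
orientation: [-3.142, -0.0, 2.85]
force: [-0.5, 0.5, -2.8]
width: 0.677
```

Free of contact, about 13 mm in; release.

Call:
arm_command(commands=[0,0,0,0,0,0,50,0,0,0,0,0,0,64,0,0,0,0,0,0,75,0,0,0,0,0,0,80,0,0,0.01,0,0,0,80])

```text
time_s: 19.5
tool_pos: [0.573, -0.0081, 0.0939]
orientation: [-3.141, -0.002, 2.85]
force: [0.3, -0.3, 0.7]
width: 0.939
```

Call:
arm_command(commands=[0,0,0.03,0,0,0,85,0,0,0.06,0,0,0,85,0,0,0.09,0,0,0,85,0,0,0.09,0,0,0,85,0,0,0.09,0,0,0,85])

```text
time_s: 19.92
tool_pos: [0.5751, -0.0082, 0.1873]
orientation: [3.141, 0.004, 2.85]
force: [0.9, 0.1, -0.6]
width: 0.998
```

```bash
python3 -c "
from ov import *
eyes.camera('wrist');info=eyes.camera_info('wrist');im=eyes.camera('wrist'); s=eyes.camera('scene'); cv2.imwrite('pics/s19.png',cv2.resize(s[200:300,270:400],None,fx=5,fy=5)); o=manip.get_obs(); print(o['tool_pos'],o['force'],o['time_s'])
x=fithouse(info,im,[.572,-.008])[0];print(x)
for h in (.076,.08,.082,.084,.086,.088,.092): print(h,edgefit(im,info,[.572,-.008],h,((.03,1),(.015,1))))
w=70;c=proj(info,[[*x,.06]])[0].astype(int);s=5;x0,y0=c-w
o=cv2.resize(im[y0:c[1]+w,x0:c[0]+w],None,fx=s,fy=s,interpolation=cv2.INTER_CUBIC)
for z,r,cl in((.084,.03,(0,0,255)),(.084,.015,(0,0,255)),(.088,.045,(255,0,0))):
    P=(proj(info,circ(*x,z,r))-[x0,y0])*s+2
    cv2.polylines(o,[P.round().astype(int)],True,cl,1)
cv2.imwrite('pics/o19.png',cv2.resize(o,(600,600)))
"
```

```text
[ 0.57329077 -0.00809071  0.18430068] [ 0.29236019 -0.15700509 -0.21777152] 20.0667
[ 0.57196114 -0.00840203]
0.076 [ 1.55454529e+02  5.74000000e-01 -9.00000000e-03]
0.08 [ 1.85443253e+02  5.73000000e-01 -9.00000000e-03]
0.082 [ 1.9114473e+02  5.7250000e-01 -8.5000000e-03]
0.084 [ 1.88648346e+02  5.72000000e-01 -8.50000000e-03]
0.086 [ 1.77950989e+02  5.71500000e-01 -8.50000000e-03]
0.088 [ 1.6195993e+02  5.7100000e-01 -8.0000000e-03]
0.092 [ 1.23022621e+02  5.70000000e-01 -8.50000000e-03]
```

View pics/o19.png

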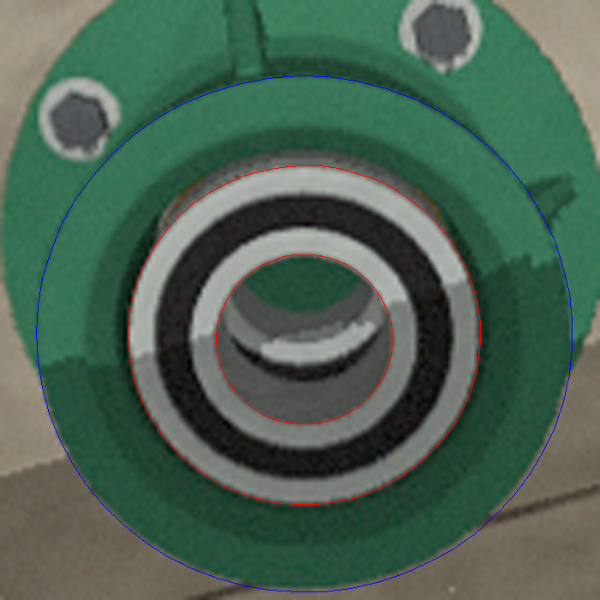

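View pics/s19.png

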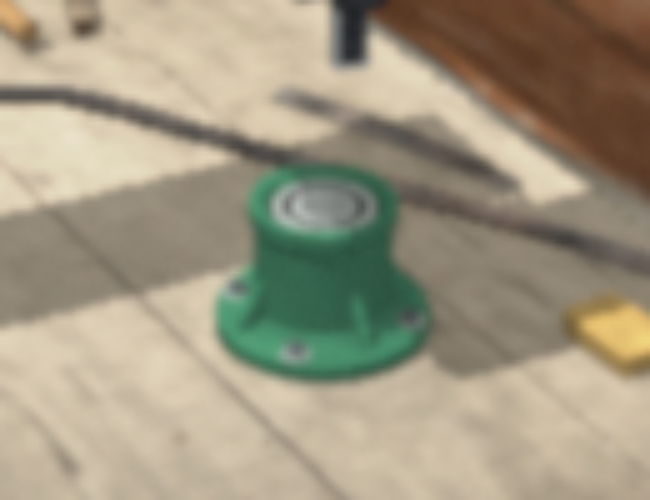

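The top bearing lies flat, concentric, with its top face at about 84 mm, 4 mm below the rim. That is the expected height of a fully seated column. The gripper is clear, so I am handing in.

```bash
python3 -c "
from h import *
print(order.job_done())"
```

```text
the job is handed in; nothing more can be done
None
```

The housing is filled and the job is handed in, at about 20 s of the 72 s allowed. A bearing went in first, then the brass spacer, then the other bearing. The other items were not touched.

**Last checks**
- **First bearing and spacer:** with the spacer in, its outline in the wrist picture matched a flat spacer with its top at 58 mm, as expected for one lying on the first bearing. The first bearing was seen seated at the bottom of the bore.
- **Filled column:** the top bearing's outline fits best at 82–84 mm (84 mm expected), centred within about 1 mm of the bore. It looks level in both the wrist and scene pictures, and the gripper was about 100 mm above the rim, touching nothing.

**What went less smoothly**
- **First grasp:** the fingers held bearing A only by its top edge, so I opened them and gripped again lower.
- **First insertion:** bearing A touched the lead-in about 2–3 mm off centre. I shifted it and went on. Lowering it further, something touched the housing, probably the fingertips on the rim, and the wrist force read about 30 N. I backed off 2 mm before releasing.
- **Network masks:** they were a few pixels off, so I took the final positions from fitting outlines and edges to the pictures instead.

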